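Plug in the relay and show its dot to the bench camera in the inspection mirror

TASK

Take the clear plug-in relay from the dark foam pad and plug it upright and fully home into the black socket on the plywood test board, its orange dot facing away from the board's camera (the socket is keyed that way), and let go of it. Then take the inspection mirror by its handle and hold it in the air where the camera looks, straight behind the dot and level with it, angled so that the camera, looking over the top of the relay, sees the orange dot in the middle of the glass. Finish while still holding the mirror steady there, clear of everything; do not strike the board with it, and leave the tape roll, the green screwdriver, the jar and the red cell checker where they are.

Things in the scene. Friction and masses are not known exactly. Their poses are not given: they have to be found in the camera images.
- board: fixed plywood test board, 300 x 110 x 12 mm. Origin: centre of its underside; x runs along it from the camera to the relay socket and on past its end ('behind' the relay), z up. Grey clamps, tops 28 mm above the table, lie 41 to 50 mm to either side (y) of the socket's middle. At the -x end a post (x = -139, y = +34 mm) carries the camera, 272 mm high in all.
- socket (a point): middle of the flat top face (50 x 36 mm) of the black socket: 90 mm along x from the board's origin, 42 mm above the table, axes as the board. Lower terminal rows reach 40 mm out along x. Two holes 12 mm deep: main 22 x 18 mm centred at x = -6 mm, key 8 x 8 mm at x = +13.5 mm. They take the relay's plug one way round only, with 1 mm of play on every side.
- relay: loose relay, clear cover, about 60 g. Origin: centre of its underside. Body 40 (x) x 26 (y) mm, from z = 10 to 48 mm; below it a black plug 20 x 16 mm centred at x = -6 mm and a white key pin 6 x 6 mm at x = +13.5 mm, tips tapered 1.5 mm a side. Home, the shoulder (z = 10 mm) lies on the socket's top: origin 10 mm straight below socket, axes as the board's. Grasp across the 26 mm.
- dot (a point): centre of the round orange dot, 12 mm across, on a white square label on the relay's +x side, 20 mm from its middle and 30 mm above its underside; +x points out of that side. With the relay home it faces the board's +x, 62 mm above the table.
- lens (a point): centre of the front of the camera's lens, fixed to the board, 222 mm above the table; its z axis is the direction in which the camera looks: along the board's +x, 30 degrees downward, over the relay. The body of the camera (36 mm wide) lies behind it.
- view (a point): fixed point in the air where the camera's line of sight crosses the line straight out of the plugged relay's dot: 75 mm beyond the dot along the board's x, 62 mm above the table, 320 mm from the lens, 35 mm past the board's end. Its z axis is the direction half-way between that to the lens and that to the dot: towards the relay and 15 degrees upward.
- mirror: loose rigid inspection mirror, 184 mm long, about 60 g, lying on the table. Origin: on the table below the handle's middle; x along the tool to the head, z up as it lies. Black handle 100 mm long (x -50 to +50 mm), 16 x 16 mm, rising 4.3 degrees to the head; thin steel rod; flat head 60 (y) x 46 x 5 mm, bent so that its glass looks forwards and 40 degrees above the handle's line.
- handle (a point): middle of the mirror's handle, 11.7 mm above the table as it lies (the handle is there 16 mm wide along the mirror's y and 3.7 to 19.7 mm above the table); axes as the mirror.
- mirror_face (a point): centre of the mirror's glass, at x = 111.7, z = 20.1 mm of the mirror's frame. z axis: straight out of the glass; in the mirror's frame as it lies (0.716, 0, 0.698), that is 44.3 degrees above level. x axis: the mirror's y, along the 60 mm width.
- foam_pad: dark foam pad, 122 x 130 x 6 mm, on which the relay stands. Origin: centre of its underside.
- tape_kapton: loose orange tape roll, 64 mm across, 12 mm high; origin at the centre of its underside. Leave alone.
- driver_green: loose green screwdriver, 145 mm long, lying; origin at its middle on the table. Leave alone.
- lug_jar: loose clear jar with yellow lid, 47 mm across, 52 mm high; origin at the centre of its underside. Leave alone.
- cell_checker: loose red checker box, 45 x 77 x 26 mm; origin at the centre of its underside. Leave alone.
Things that resemble listed ones, but are neither listed nor needed, are in the scene too. Of the things like the relay, leave any that is blue; of the rest the smaller one is meant.

How it is judged:
By the outcome, as a careful person would: the job done as asked, in the order asked, and still so for the second after the job is handed in, while the arm keeps its last pose, push and grip.
It also fails if it takes over 58 s, if anything falls off the work surface, if the arm or the gripper's body presses on something with over 40 N, if the wrist force passes 120 N, or if a joint passes its speed limit or range.

ROBOT

A 7-joint arm with a two-finger parallel gripper is mounted at the origin on a cart in front of the work surface, level with it; the furniture and walls round the work are solid. World frame = base frame: x ahead of the robot, y to its left, z up, the work surface at z = 0. Lengths are in m, angles in rad, forces in N, time in s.
With the tool pointing down it reaches from about 0.425 to 0.95 m from the base axis. Payload 16.7 kg.
Tool frame: the origin (TCP) lies where the fingers leave the gripper's body, on its centre line; the fingertips stand 97 mm ahead of it and the grasp point (between the pads) lies 78 mm ahead of it; z points along the fingers, y is the line along which they close (so a half turn about z gives the same grasp; the last joint's range is limited). The gripper opens to 94 mm and grips with 3 to 60 N. Pads are 16 mm wide; open, the fingers measure 119 mm over their backs; the gripper's body (75 mm by 177 mm) begins 78 mm behind the grasp point.
Start: joints at [1.185, 0.426, 0.074, 1.606, -0.034, 1.111, -0.067], TCP at [0.158, -0.656, 0.303] pointing down, gripper open.
Joint ranges: [-2.85, 2.85], [-0.5, 2.14], [-1.23, 1.37], [0.21, 2.46], [-1.02, 4.16], [0.16, 2.05], [-2.73, 2.73]. Speed limits (rad/s): [1.89, 1.89, 2.39, 2.39, 3.01, 3.01, 3.01].

INTERFACE

Orientations are given as [roll, pitch, yaw] about the fixed x, y, z axes, in that order (R = Rz(yaw) Ry(pitch) Rx(roll)).
In Python, from workcell import manip, open_jaws, clamp, solver, viewer, workorder, sensors gives the robot as it stands. Calls block until the motion is done:
- manip.move_ptp(position, orientation): joint-space move of the TCP to a pose.
- manip.servo_line(position, frame=None, max_speed=0.15): straight line of the TCP; frame=None keeps the orientation; max_speed is the mean speed in m/s.
- manip.move_joints(angles): joint-space move.
- open_jaws() and clamp(f_grip=None): open the fingers fully, or close them until they stop; f_grip is the grip in N (None keeps the last).
- manip.dwell(seconds).
- solver.ik(position, orientation): joint angles nearest the present ones, or None.
- viewer.get_image(name): name is "scene" or "top" or "wrist"; returns (picture, depth): 420x560x3 uint8, red, green, blue; 420x560 float32, m along the optical axis (not along the pixel's ray), 0 where there is no reading.
- viewer.camera_params(name): a dict with "vertical_fov" (degrees; the focal length in pixels is half the picture's height over the tangent of half this angle, whatever the lens; pixels are square), "cx", "cy" (the principal point, pixels), "k1" (the pictures are not rectified: a ray, as slopes to the right and down, at radius r is drawn at 1 + k1 r^2 times it, then the intrinsics apply), "extrinsics" (4x4, takes a point from camera to world coordinates); the wrist camera has in their place "mount" (4x4, takes a point from camera to tool coordinates, whose origin is the TCP and whose axes are the flange's). Camera axes: x right, y up, looking along -z (the intrinsics and any distortion apply to the point x, -y, -z); pixel columns grow to the right and rows downward; lengths in m; the calibration is good to about 2 mm. A picture is of the moment at which its call begins: read the wrist's pose just before it. camera_params takes no time and is no camera call.
A pose or a line that the arm cannot do raises manip.IKError and nothing moves.
- workorder.sign_off(): hands the job in; it is judged then, once.
Trained networks look in the newest picture that a camera, given by its name, has taken for a name from the list of things; names that differ only in an ending like _2 or _b are one class to them, and where a whole thing is asked for, a point or a joint stands for the part that bears it (a point fixed in the world has none). Each returns a list of dicts, best first, with "p" (0 to 1); they miss things now and then, are a little off and sometimes report something else, mostly with a low value. They report only what shows in the picture. A call takes as long as a camera call. They do not tell look-alikes from the thing itself.
- viewer.spot_in(target, camera): "box" ([centre column, centre row, width, height] in pixels, round what is visible of it).
- viewer.silhouettes(target, camera): "pixels" (420x560 bool, what is visible of it) and "box" ([centre column, centre row, width, height] in pixels, round what is visible of it).
Readings, each from a call of its own:
- sensors.current_t(): time.
- sensors.current_joint_positions(): joint angles.
- sensors.current_dq(): joint speeds.
- sensors.current_joint_efforts(): joint torques, N m.
- sensors.current_tcp_pos(): TCP position.
- sensors.current_orientation(): TCP orientation.
- sensors.current_wrist_force(): force on the tool from outside, world axes, zero at the start.
- sensors.current_wrist_torque(): the same for the moment, N m.
- sensors.current_finger_gap(): finger opening in m.
- sensors.current_gripper_force(): force on a finger pad.
Only numpy, scipy, OpenCV 4.12 (cv2) and the standard library are available. Lean on these libraries where they do the work, as an engineer would, in place of code of your own. Each camera call takes 0.05 s, during which the arm holds its last target. There are 200 camera calls.

## Working session

There is one attempt and no reset: what is moved stays moved. The work goes in short steps, each a Python script; the robot and the scene stay as the last script left them, time stands still between calls to the robot, and variables do not carry over. Pictures are saved under pics/ and viewed, at most 10 in all, crops included, and the job is handed in when it is done.

```bash
mkdir -p pics; ls
python3 - <<'E'
from workcell import manip, open_jaws, clamp, solver, viewer, workorder, sensors
import cv2, numpy as np
print(sensors.current_t())
ims=[]
for n in ("scene","top"):
    im,d=viewer.get_image(n); cv2.imwrite(f"pics/{n}0.png",cv2.resize(im[:,:,::-1],(800,600)))
    np.savez(f"pics/{n}0.npz",im=im,d=d)
    c=viewer.camera_params(n); print(n,{k:(np.round(v,4).tolist()) for k,v in c.items()})
    for t in ("relay","mirror","board","foam_pad","handle","socket"):
        try: print(t,[(round(r["p"],2),np.round(r["box"]).tolist()) for r in viewer.spot_in(t,n)])
        except Exception as e: print(t,e)
print({k:np.round(v,4).tolist() for k,v in viewer.camera_params("wrist").items()}, sensors.current_orientation())
E
```

```text
pics
0.0
scene {'vertical_fov': 47.6885, 'cx': 272.866, 'cy': 208.9474, 'k1': 0.0437, 'extrinsics': [[-0.4602, 0.6461, -0.6088, -0.1749], [-0.8878, -0.3295, 0.3214, 0.3852], [0.0071, 0.6885, 0.7252, 0.994], [0.0, 0.0, 0.0, 1.0]]}
relay [(0.75, [346.0, 277.0, 30.0, 33.0]), (0.72, [407.0, 257.0, 19.0, 19.0]), (0.55, [331.0, 211.0, 21.0, 17.0])]
mirror [(0.62, [352.0, 250.0, 68.0, 27.0]), (0.36, [271.0, 188.0, 13.0, 25.0])]
board [(0.6, [196.0, 245.0, 142.0, 93.0])]
foam_pad [(0.81, [337.0, 223.0, 38.0, 35.0]), (0.65, [199.0, 245.0, 141.0, 95.0])]
handle [(0.85, [351.0, 251.0, 67.0, 26.0]), (0.26, [312.0, 171.0, 17.0, 19.0])]
socket [(0.79, [196.0, 247.0, 144.0, 94.0])]
top {'vertical_fov': 52.6848, 'cx': 281.0201, 'cy': 204.5603, 'k1': -0.1028, 'extrinsics': [[0.0139, 0.9893, -0.1453, 0.378], [-0.9999, 0.0133, -0.0057, 0.0026], [-0.0037, 0.1453, 0.9894, 1.3889], [0.0, 0.0, 0.0, 1.0]]}
relay [(0.77, [311.0, 277.0, 14.0, 17.0])]
mirror [(0.71, [335.0, 252.0, 54.0, 33.0]), (0.55, [309.0, 157.0, 20.0, 24.0])]
board [(0.9, [219.0, 200.0, 115.0, 48.0])]
foam_pad [(0.3, [341.0, 214.0, 12.0, 9.0])]
handle [(0.62, [334.0, 250.0, 52.0, 29.0])]
socket [(0.77, [220.0, 202.0, 116.0, 49.0]), (0.63, [222.0, 270.0, 8.0, 32.0])]
{'vertical_fov': 65.8607, 'cx': 276.7991, 'cy': 204.9925, 'k1': -0.0295, 'mount': [[0.0005, 0.961, 0.2767, 0.08], [1.0, -0.0005, 0.0, -0.0006], [0.0002, 0.2767, -0.961, -0.0814], [0.0, 0.0, 0.0, 1.0]]} [-3.14158566e+00 -4.81398427e-05  2.36765579e-01]
```

View pics/scene0.png

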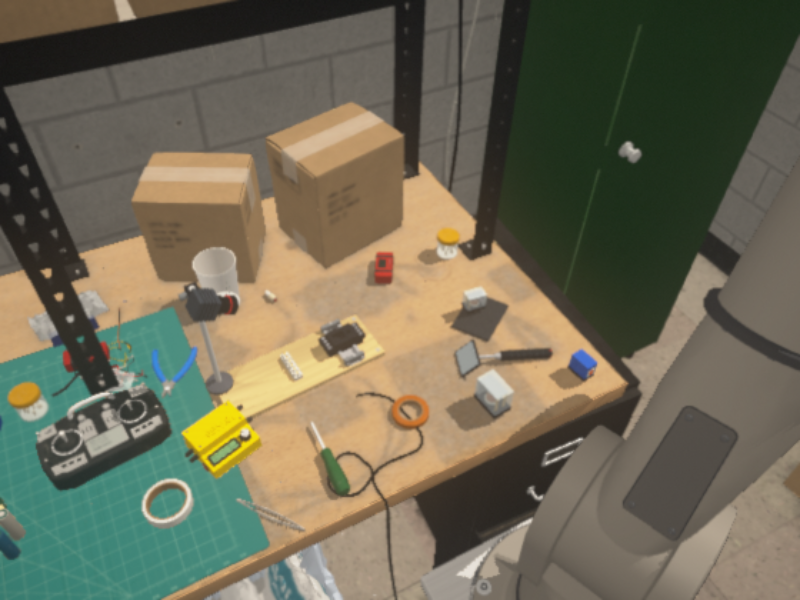

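View pics/top0.png

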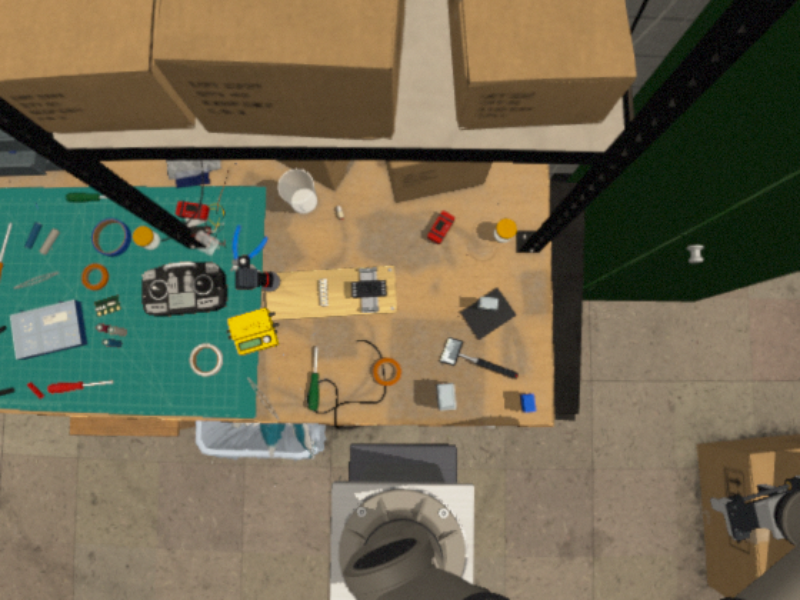

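The scene and top views agree. The board runs along the robot's −y direction, with its camera end on the left. In the top view the small clear relay is on the foam at about (488,302) of 800×600. The mirror's head is at (452,350) and its handle runs to (517,374). Next I'll turn these into world positions.

```bash
cat > h.py <<'E'
from workcell import manip, open_jaws, clamp, solver, viewer, workorder, sensors
import cv2, numpy as np
from scipy.spatial.transform import Rotation as R
def pose(): return np.array(sensors.current_tcp_pos()), R.from_euler('xyz',sensors.current_orientation()).as_matrix()
def ext(n):
    c=viewer.camera_params(n)
    if n=="wrist":
        p,r=pose(); T=np.eye(4); T[:3,:3]=r; T[:3,3]=p
        return c,T@np.array(c["mount"])
    return c,np.array(c["extrinsics"])
def cloud(n,d,E=None):
    """world xyz for each pixel"""
    c,E0=ext(n); E=E0 if E is None else E
    h,w=d.shape; f=h/2/np.tan(np.radians(c["vertical_fov"])/2)
    K=np.array([[f,0,c["cx"]],[0,f,c["cy"]],[0,0,1]])
    u,v=np.meshgrid(np.arange(w),np.arange(h))
    q=cv2.undistortPoints(np.stack([u,v],-1).reshape(-1,1,2).astype(float),K,np.array([c["k1"],0,0,0.])).reshape(h,w,2)
    P=np.stack([q[...,0]*d,-q[...,1]*d,-d],-1)
    return P@E[:3,:3].T+E[:3,3]
def rays(n,uv,E=None):
    c,E0=ext(n); E=E0 if E is None else E
    f=210/np.tan(np.radians(c["vertical_fov"])/2); K=np.array([[f,0,c["cx"]],[0,f,c["cy"]],[0,0,1]])
    q=cv2.undistortPoints(np.array(uv,float).reshape(-1,1,2),K,np.array([c["k1"],0,0,0.])).reshape(-1,2)
    D=np.c_[q[:,0],-q[:,1],-np.ones(len(q))]@E[:3,:3].T
    return E[:3,3],D
def atz(n,uv,z,E=None):
    o,D=rays(n,uv,E); return o+D*((z-o[2])/D[:,2])[:,None]
def rect(P): # min area rect of xy points -> center, sizes, yaw of long side
    (c,s,a)=cv2.minAreaRect((P[:,:2]*1000).astype(np.float32)); 
    if s[0]<s[1]: s=s[::-1]; a+=90
    return np.array(c)/1000,s,(a+90)%180-90
E
python3 - <<'E'
from h import *
z=np.load("pics/top0.npz"); im,d=z["im"],z["d"]; W=cloud("top",d)
hsv=cv2.cvtColor(im,cv2.COLOR_RGB2HSV)
def roi(x0,x1,y0,y1):
    m=np.zeros(d.shape,bool); s=.7; m[int(y0*s):int(y1*s),int(x0*s):int(x1*s)]=1; return m&(d>0)
# table z check
t=roi(400,440,300,330); print("table z",np.median(W[t][:,2]))
m=roi(255,410,255,330)&(W[...,2]>.006)&(W[...,2]<.022)&(hsv[...,2]>130)&(hsv[...,1]>40); print("board",rect(W[m]),np.median(W[m],0))
m=roi(340,395,262,315)&(W[...,2]>.03)&(W[...,2]<.06)&(hsv[...,2]<90); print("socket",rect(W[m]),np.median(W[m],0),m.sum())
m=roi(455,522,285,345)&(hsv[...,2]<90); print("foam",rect(W[m]),np.median(W[m],0))
m=roi(470,510,285,320)&(W[...,2]>.035); print("relay",rect(W[m]),W[m].mean(0),m.sum())
m=roi(470,525,350,385)&(hsv[...,2]<70); print("handle",rect(W[m]),np.median(W[m],0))
m=roi(435,466,335,370)&(hsv[...,1]<60); print("head",rect(W[m]),W[m].mean(0))
for n,u in (("tape",(386,372)),("jar",(505,230)),("checker",(440,228)),("driver",(315,385)),("bigrelay",(446,397)),("camera",(255,280)),("blue",(527,403))): print(n,W[int(u[1]*.7),int(u[0]*.7)])
E
```

```text
table z -0.000925104930618037
board (array([0.58125616, 0.17248955]), (350.1033630371094, 167.4637451171875), -89.28162413835526) [0.57177207 0.19308625 0.01166908]
socket (array([0.58488971, 0.0862001 ]), (75.41999053955078, 35.22935485839844), -85.84246063232422) [0.58473259 0.08397244 0.0382647 ] 212
foam (array([ 0.52440955, -0.17107031]), (145.73594665527344, 75.61903381347656), -55.869510650634766) [ 0.52973287 -0.18605205  0.00530197]
relay (array([ 0.55425525, -0.18145755]), (39.1457405090332, 26.1204776763916), 85.4682846069336) [ 0.55346168 -0.18104406  0.05198182] 109
handle (array([ 0.4098876 , -0.20393216]), (92.41984558105469, 14.247386932373047), 69.98185729980469) [ 0.41122147 -0.20374045  0.01861575]
head (array([ 0.44429486, -0.10999626]), (58.48762130737305, 51.053749084472656), -19.7109375) [ 0.44633456 -0.10356588  0.02104269]
tape [ 0.39917416  0.04399261 -0.00364159]
jar [ 0.72098385 -0.22181797  0.04935599]
checker [ 0.73207262 -0.07674967  0.0235717 ]
driver [0.36750855 0.20288552 0.02228859]
bigrelay [ 0.34756399 -0.08867292  0.06398864]
camera [0.56478838 0.29135978 0.25210736]
blue [ 0.33316043 -0.26620526  0.04535249]
```

Run:
```python
from h import *
for n in("top","scene"):
    z=np.load(f"pics/{n}0.npz"); d=z["d"]; W=cloud(n,d)[d>0]
    m=(W[:,1]<-.3)&(W[:,2]>.1)&(W[:,0]>.3); Q=W[m]; m=(Q[:,0]<1.0)
    if m.any(): print(n,"cabinet/right: x,y pct",np.percentile(Q[m],[0,1,5,50,95,100],axis=0).round(3).tolist())
p=np.array([0.554,-0.181,0.26]); psi=np.radians(-94.5)
q=solver.ik(p,[np.pi,0,psi]); print(q)
# intermediate path check: TCP only by joint interp not available; do intermediate waypoint
qs=sensors.current_joint_positions(); print(np.round(np.array(q)-qs,2))
```

```text
top cabinet/right: x,y pct [[0.624, -0.893, 0.1], [0.658, -0.805, 0.108], [0.659, -0.705, 0.142], [0.749, -0.558, 0.425], [0.903, -0.307, 0.675], [0.923, -0.3, 0.977]]
scene cabinet/right: x,y pct [[0.623, -1.01, 0.1], [0.655, -0.989, 0.105], [0.657, -0.945, 0.124], [0.662, -0.598, 0.299], [0.928, -0.555, 0.452], [1.0, -0.3, 0.539]]
[-0.64548567  0.6232787   1.21569975  1.90365929 -0.66281223  1.09604954
 -2.38047362]
[-1.83  0.2   1.14  0.3  -0.63 -0.01 -2.31]
```

Run:
```python
from h import *
psi=np.radians(85.5)
manip.move_ptp([0.30,-0.42,0.33],[np.pi,0,0.8]); print(np.round(sensors.current_joint_positions(),2))
manip.move_ptp([0.554,-0.181,0.25],[np.pi,0,psi]); print(np.round(sensors.current_joint_positions(),2),sensors.current_t())
c,E=ext("wrist"); im,d=viewer.get_image("wrist"); np.savez("pics/w1.npz",im=im,d=d,E=E)
W=cloud("wrist",d,E)
m=(W[...,2]>.047)&(W[...,2]<.06)&(abs(W[...,0]-.554)<.05)&(abs(W[...,1]+.181)<.05); print(rect(W[m]),np.median(W[m],0),m.sum())
for r in viewer.silhouettes("relay","wrist"): print(r["p"],r["box"])
cv2.imwrite("pics/w1.png",im[:,:,::-1])
```

```text
[ 0.95  0.15 -0.13  1.92  0.02  1.08  0.03]
[ 0.55  0.36 -0.43  1.85  0.18  0.97 -0.03] 3.1167
(array([ 0.55430719, -0.18463197]), (39.82341766357422, 25.093488693237305), 84.78665161132812) [ 0.55415826 -0.18335052  0.05309999] 1226
0.91 [44.4, 121.8, 88.8, 54.3]
0.68 [279.4, 203.0, 33.5, 52.2]
0.64 [85.2, 286.1, 49.4, 23.6]
```

View pics/w1.png

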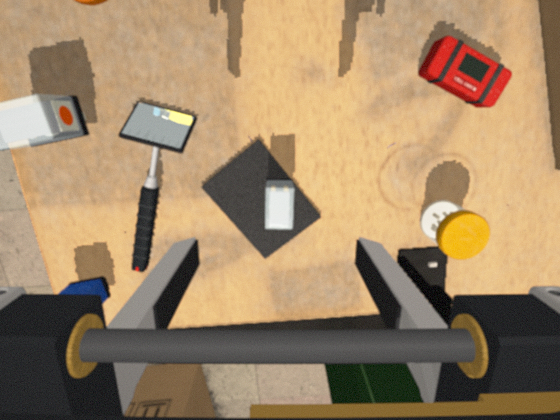

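The small relay is at (279,203) on the foam, the mirror's handle at (146,225) and its head at (158,126). No orange shows on the relay's visible side. I'll confirm which way the dot faces from the −y side, then grasp.

Run:
```python
from h import *
def orange(im,x0,x1,y0,y1):
    s=cv2.cvtColor(im[y0:y1,x0:x1].copy(),cv2.COLOR_RGB2HSV).astype(int); m=((s[...,0]<20)|(s[...,0]>172))&(s[...,1]>130)&(s[...,2]>100); return m.sum(), (np.argwhere(m).mean(0)+[y0,x0] if m.any() else None)
z=np.load("pics/w1.npz"); print("+y view",orange(z["im"],262,298,176,232))
manip.move_ptp([0.45,-0.33,0.28],[np.pi,0,0.0])
c,E=ext("wrist"); im,d=viewer.get_image("wrist"); np.savez("pics/w2.npz",im=im,d=d,E=E)
W=cloud("wrist",d,E)
m=(W[...,2]>.015)&(W[...,2]<.06)&(abs(W[...,0]-.554)<.04)&(abs(W[...,1]+.181)<.045)
r=np.argwhere(m); a=r.min(0); b=r.max(0); print(a,b)
print("-y view",orange(im,a[1],b[1],a[0],b[0]))
crop=np.hstack([cv2.resize(im[max(a[0]-15,0):a[0]+75,max(a[1]-15,0):a[1]+85,::-1],None,fx=4,fy=4,interpolation=2),cv2.resize(z["im"][160:250,235:325,::-1],None,fx=4,fy=4,interpolation=2)])
cv2.imwrite("pics/w2.png",crop); print(crop.shape,sensors.current_t())
```

```text
+y view (np.int64(0), None)
[68 97] [102 154]
-y view (np.int64(42), array([ 88.0952381 , 147.88095238]))
(360, 760, 3) 4.2917
```

View pics/w2.png

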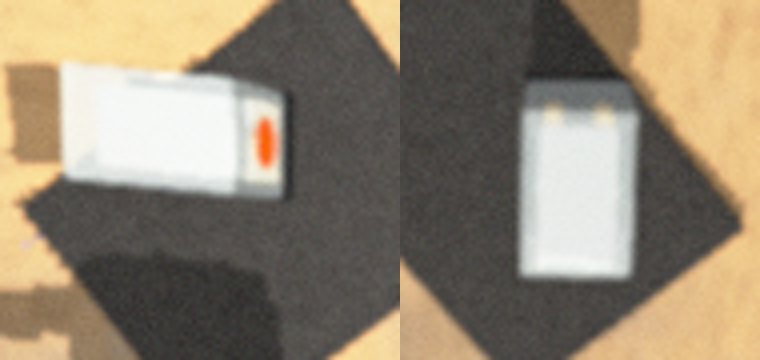

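The left crop, taken from the −y side, shows the orange dot facing −y, which is the board's +x, so no half turn is needed. The right crop shows the body outline. Next is a look at the socket from directly above.

Run:
```python
from h import *
psi=np.radians(85.5)
manip.move_ptp([0.585,0.085,0.238],[np.pi,0,psi]); print(np.round(sensors.current_joint_positions(),2),sensors.current_t())
c,E=ext("wrist"); im,d=viewer.get_image("wrist"); np.savez("pics/w3.npz",im=im,d=d,E=E)
W=cloud("wrist",d,E); hsv=cv2.cvtColor(im,cv2.COLOR_RGB2HSV)
m=(W[...,2]>.036)&(W[...,2]<.05)&(abs(W[...,0]-.585)<.035)&(abs(W[...,1]-.085)<.045); print("top face",rect(W[m]),np.median(W[m],0),m.sum())
m=(W[...,2]>.009)&(W[...,2]<.016)&(hsv[...,1]>40)&(hsv[...,2]>120)&(abs(W[...,0]-.585)<.08); print("board",rect(W[m]),np.percentile(W[m],[0,2,98,100],axis=0).round(4).tolist())
cv2.imwrite("pics/w3.png",cv2.resize(im[110:310,180:400,::-1],None,fx=3,fy=3,interpolation=2))
cv2.imwrite("pics/w3m.png",m*255)
```

```text
[ 0.19  0.41 -0.55  1.83  0.26  0.97 -0.56] 5.9
top face (array([0.58496802, 0.08384128]), (78.95722961425781, 36.040767669677734), -85.6661548614502) [0.58472532 0.08530713 0.04065125] 2555
board (array([0.58025989, 0.14539508]), (242.70626831054688, 110.42648315429688), -85.79449462890625) [[0.5173, 0.0212, 0.009], [0.5239, 0.03, 0.0098], [0.6346, 0.2555, 0.013], [0.6433, 0.2626, 0.0153]][ WARN:0@0.860] global loadsave.cpp:1063 imwrite_ Unsupported depth image for selected encoder is fallbacked to CV_8U.
```

View pics/w3.png

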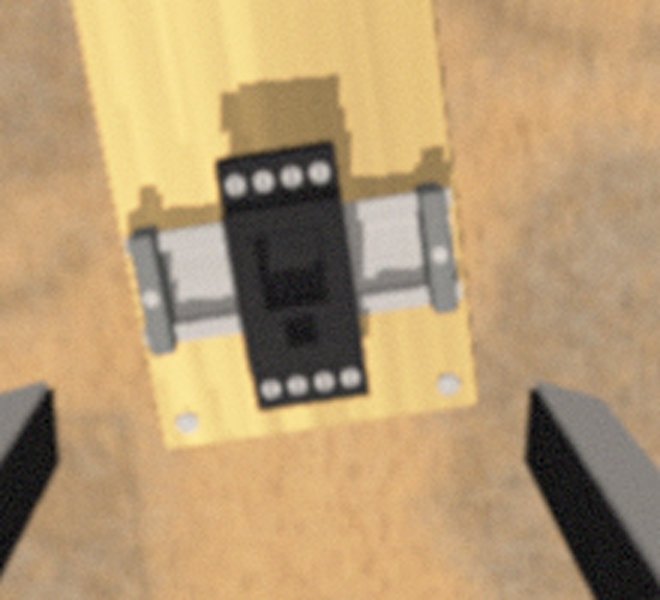

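The crop shows the socket with its main hole at about (295,275) and the key hole at (300,331), nearest the board end. The board's end corners are at (167,447) and (477,402). I'll cross-check the socket centre from these and refine the relay with the same camera.

Run:
```python
from h import *
E=np.load("pics/w3.npz")["E"]; im=np.load("pics/w3.npz")["im"]; d=np.load("pics/w3.npz")["d"]
f=lambda pts:[(x/3+180-1/3,y/3+110-1/3) for x,y in pts]
b=atz("wrist",f([(167,447),(477,402)]),.012,E); v=b[1]-b[0]; print("end w",np.linalg.norm(v),"yaw",np.degrees(np.arctan2(v[1],v[0]))-90)
x=np.array([v[1],-v[0],0])/np.linalg.norm(v); y=np.array([-x[1],x[0],0])
print("from board end",b.mean(0)-.06*x)
k=atz("wrist",f([(301,331)]),.042,E)[0]; print("from key",k-.0135*x)
t=atz("wrist",f([(260,409),(368,393),(218,159),(331,142)]),.040,E); print("from corners",t.mean(0),np.linalg.norm(t[0]-t[1]),np.linalg.norm(t[0]-t[2]))
W=cloud("wrist",d,E); g=cv2.cvtColor(im,cv2.COLOR_RGB2GRAY)
c=np.array([.585,.0845,.042]); L=(W-c)@x; M=(W-c)@y
for l in (-.037,-.03,-.02,-.01,0,.0135,.02,.03,.037): 
    m=(abs(L-l)<.003)&(abs(M)<.012)&(d>0); print(l,np.median(W[m][:,2]).round(4),end="; ")
# relay
z=np.load("pics/w1.npz"); W=cloud("wrist",z["d"],z["E"])
for lo in (.047,.0505): 
    m=(W[...,2]>lo)&(W[...,2]<.06)&(abs(W[...,0]-.554)<.05)&(abs(W[...,1]+.181)<.05); print(rect(W[m]))
# relay top-face corners picked in crop: (520,112),(638,112),(632,277),(518,275) crop offset x235+ (col-400)/4, y160+row/4
t=atz("wrist",[(235+(a-400)/4,160+r/4) for a,r in ((521,108),(639,110),(633,278),(518,277))],.054,z["E"]); print(t.mean(0),np.linalg.norm(t[0]-t[1]),np.linalg.norm(t[0]-t[3])); print(rect(t))
```

```text
end w 0.10763370621622657 yaw -85.67656750844066
from board end [0.58531672 0.08545209 0.012     ]
from key [0.58518443 0.08364318 0.042     ]
from corners [0.58558409 0.08553274 0.04      ] 0.03382644147905211 0.07865641883347671
-0.037 0.0355; -0.03 0.2526; -0.02 0.2641; -0.01 0.0297; 0 0.0297; 0.0135 0.041; 0.02 0.0409; 0.03 0.0364; 0.037 0.0363; (array([ 0.55430719, -0.18463197]), (39.82341766357422, 25.093488693237305), 84.78665161132812)
(array([ 0.55430475, -0.18465848]), (39.77017593383789, 25.093488693237305), 84.78665161132812)
[ 0.55468323 -0.18540403  0.054     ] 0.025887075814582255 0.03943779596215382
(array([ 0.55460199, -0.18544954]), (39.49544906616211, 26.19220733642578), 84.23626708984375)
```

Run:
```python
from h import *
psi=np.radians(84.8); x,y=.5545,-.1848
manip.move_ptp([x,y,0.20],[np.pi,0,psi])
manip.servo_line([x,y,0.118],max_speed=.1)
clamp(25); print("gap",sensors.current_finger_gap(),"grip",sensors.current_gripper_force())
manip.servo_line([x,y,0.22]); print("gap",sensors.current_finger_gap(),"F",np.round(sensors.current_wrist_force(),2))
S=np.array([.5851,.0847]); psi2=np.radians(94.3)
manip.move_ptp([S[0],S[1],0.19],[np.pi,0,psi2])
manip.dwell(.2); print(sensors.current_t(),np.round(sensors.current_joint_positions(),2),pose()[0],np.round(sensors.current_wrist_force(),2))
c,E=ext("wrist"); im,d=viewer.get_image("wrist"); np.savez("pics/w4.npz",im=im,d=d,E=E)
cv2.imwrite("pics/w4.png",im[:,:,::-1])
```

```text
gap 0.02589909972361901 grip 24.999966323375702
gap 0.025966886474918686 F [-0.02 -0.24 -0.54]
11.125 [ 0.2   0.47 -0.57  1.87  0.32  0.89 -0.46] [0.58539366 0.08305168 0.19009137] [ 0.02 -0.54 -1.1 ]
```

View pics/w4.png

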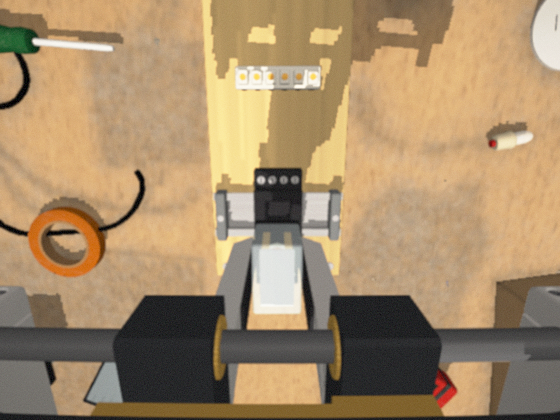

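The relay is held straight between the fingers at (278,275), parallel to the board, with the socket just ahead at (278,200). I'll measure the offset in the hand and check whether the pose has settled.

Run:
```python
from h import *
print(pose()[0],np.round(np.degrees(sensors.current_orientation()),2)); manip.dwell(.3); p,r=pose(); print(p,np.round(np.degrees(sensors.current_orientation()),2),sensors.current_dq().round(3) if hasattr(sensors.current_dq(),'round') else '')
z=np.load("pics/w4.npz"); E=z["E"]; T=E@np.linalg.inv(np.array(viewer.camera_params("wrist")["mount"]))
W=cloud("wrist",z["d"],E); L=(W-T[:3,3])@T[:3,:3]  # tool frame
m=(L[...,2]>.055)&(L[...,2]<.070)&(abs(L[...,0])<.04)&(abs(L[...,1])<.018)
print("in hand",rect(L[m]),np.median(L[m],0),m.sum(), np.percentile(L[m],[1,99],axis=0).round(4).tolist())
c=lambda z,n:(z["E"]@np.linalg.inv(np.array(viewer.camera_params("wrist")["mount"])))[:3,3]
for n in ("w1","w3"): print(n,c(np.load(f"pics/{n}.npz"),n))
```

```text
[0.58532889 0.083374   0.19010507] [1.7999e+02 2.0000e-02 9.4180e+01]
[0.58513366 0.08456539 0.19005504] [180.     0.    94.29] [-0.001  0.    -0.    -0.002  0.001  0.002 -0.001]
in hand (array([-2.9823494e-04, -5.1612854e-05]), (40.57595443725586, 35.877254486083984), 0.07956947386264801) [ 0.00339589 -0.00062226  0.06481428] 4120 [[-0.0194, -0.0166, 0.0561], [0.0196, 0.0166, 0.0694]]
w1 [ 0.55331631 -0.1829067   0.250268  ]
w3 [0.58514071 0.08321918 0.23800662]
```

```bash
cat > ins.py <<'E'
from h import *
S=np.array([.5851,.0847])
F0=np.array(sensors.current_wrist_force())
manip.servo_line([*S,.157],max_speed=.08); manip.dwell(.3)
print("at",pose()[0].round(4))
z=.157
while z>.1425:
    z-=.0015; manip.servo_line([*S,z],max_speed=.03)
    F=np.array(sensors.current_wrist_force())-F0; print(round(z,4),pose()[0].round(4),F.round(1))
    if F[2]>20: print("stop"); break
print(sensors.current_t(),sensors.current_finger_gap())
E
python3 ins.py
```

```text
at [0.5853 0.0847 0.1574]
0.1555 [0.5851 0.0847 0.1555] [-0.3 -0.6 -0.5]
0.154 [0.585  0.0847 0.1539] [ 0.4  0.7 -0.4]
0.1525 [0.5851 0.0847 0.1524] [-0.3 -0.7 -0.3]
0.151 [0.585  0.0847 0.1509] [ 0.2 -0.4  0.6]
0.1495 [0.585  0.0847 0.1494] [ 0.7 -0.4 -0.2]
0.148 [0.5851 0.0847 0.1479] [ 0.1 -0.7  0.2]
0.1465 [0.5851 0.0847 0.1464] [ 1.6  0.3 -0.2]
0.145 [0.585  0.0847 0.1449] [ 0.5 -0.   1. ]
0.1435 [0.5852 0.0848 0.1439] [-2.4  0.   6.6]
0.142 [0.5852 0.0849 0.1432] [-7.2 -1.6 23.7]
stop
14.8417 0.02581931028052378
```

The relay went home at TCP z = 0.1435, which is the expected height, with firm contact. I'll release it, check it, and look at the mirror.

Run:
```python
from h import *
manip.servo_line([.5851,.0847,.1438],max_speed=.03)
open_jaws(); manip.servo_line([.5851,.0847,.26],max_speed=.2)
manip.dwell(.4)
c,E=ext("wrist"); im,d=viewer.get_image("wrist"); W=cloud("wrist",d,E)
m=(W[...,2]>.07)&(W[...,2]<.09)&(abs(W[...,0]-.585)<.04)&(abs(W[...,1]-.085)<.04); print("relay",rect(W[m]),np.median(W[m],0))
psi=np.radians(70)
manip.move_ptp([.415,-.19,.24],[np.pi,0,psi]); manip.dwell(.4)
c,E=ext("wrist"); im2,d2=viewer.get_image("wrist"); np.savez("pics/w5.npz",im=im2,d=d2,E=E)
W=cloud("wrist",d2,E); hsv=cv2.cvtColor(im2,cv2.COLOR_RGB2HSV)
near=(abs(W[...,0]-.41)<.05)&(abs(W[...,1]+.2)<.065)
m=near&(W[...,2]>.008)&(W[...,2]<.03)&(hsv[...,2]<80); print("handle",rect(W[m]),np.median(W[m],0),m.sum())
for r in viewer.silhouettes("mirror","wrist")[:2]:
    s=r["pixels"]&(d2>0); print(r["p"],r["box"],rect(W[s]),W[s].mean(0))
m=(abs(W[...,0]-.447)<.045)&(abs(W[...,1]+.1)<.035)&(W[...,2]>.006)&(W[...,2]<.05); print("head",rect(W[m]),W[m].mean(0),np.percentile(W[m][:,2],[2,98]))
cv2.imwrite("pics/w5.png",np.hstack([im2[::1,:,::-1][:, 100:480],im[:,100:480,::-1]])); print(sensors.current_t())
```

```text
relay (array([0.5838418 , 0.08473127]), (39.52793884277344, 25.074092864990234), -85.72249937057495) [0.58372142 0.08597755 0.07906526]
handle (array([ 0.40963132, -0.20830229]), (95.40799713134766, 14.117125511169434), 70.59942626953125) [ 0.41153803 -0.2035422   0.01902366] 1272
0.73 [279.2, 172.5, 69.8, 180.8] (array([ 0.41475058, -0.16621497]), (175.93821716308594, 65.00113677978516), 61.760311126708984) [ 0.4332496  -0.14239348  0.02073464]
head (array([ 0.44370615, -0.11324028]), (59.99739074707031, 47.911190032958984), -19.91015625) [ 0.44557338 -0.10776466  0.02276825] [0.00682119 0.03542585]
19.1333
```

View pics/w5.png

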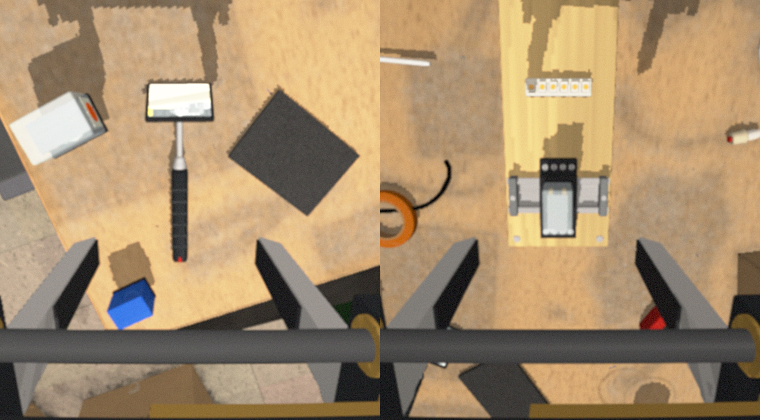

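The relay is seated square in the socket (right half, around (558,200)). In the left half the mirror lies straight along the image column (180), with its head at (180,100) and its handle from 168 to 260. Before grasping I'll measure the handle ends and check IK for the final pose.

```bash
cat > tgt.py <<'E'
from h import *
S=np.array([.5851,.0847,0]); a=np.radians(-85.7); xb=np.array([np.cos(a),np.sin(a),0]); Z=np.array([0,0,1.])
VIEW=S+.095*xb+.062*Z; N=-np.cos(np.radians(15))*xb+np.sin(np.radians(15))*Z
def Rm(n,rho=0):  # glass frame: z=n, x=mirror y (horizontal for rho=0)
    fwd=n-n@Z*Z; fwd/=np.linalg.norm(fwd); my=np.cross(Z,fwd); G=np.c_[my,np.cross(n,my),n]
    return G@R.from_rotvec([0,0,rho]).as_matrix()
def tcp_for(p_face_tool,G_tool,n=N,v=VIEW,rho=0):
    """TCP pose that puts the glass (centre, frame in tool coords) at v looking along n"""
    Rt=Rm(n,rho)@G_tool.T; return v-Rt@p_face_tool, R.from_matrix(Rt)
def nominal(psi,pos,yaw,hx,tau=0):
    Rt=R.from_euler('z',yaw).as_matrix()
E
python3 - <<'E'
from tgt import *
z=np.load("pics/w5.npz"); E=z["E"]; W=cloud("wrist",z["d"],E); hsv=cv2.cvtColor(z["im"],cv2.COLOR_RGB2HSV)
psi=np.radians(70.2); fx=np.array([np.cos(psi),np.sin(psi),0]); ly=np.array([-fx[1],fx[0],0]); O=np.array([.411,-.2035,0])
s=(W-O)@fx; l=(W-O)@ly
m=(hsv[...,2]<75)&(abs(l)<.012)&(s>-.08)&(s<.07)&(z["d"]>0)&(W[...,2]>.004); print("handle s",np.percentile(s[m],[0,1,99,100]).round(4),"lat",np.percentile(l[m],[1,50,99]).round(4))
m=(abs(l)<.025)&(s>.075)&(s<.15)&(W[...,2]>.008)&(z["d"]>0); print("head s",np.percentile(s[m],[1,50,99]).round(4),"z",np.percentile(W[m][:,2],[1,99]))
m=m&(s>.098)&(s<.125)&(abs(l)<.02); A=np.c_[s[m],l[m],np.ones(m.sum())]; print("plane",np.linalg.lstsq(A,W[m][:,2],rcond=None)[0])
# nominal IK: tool at grasp, tau tilt about mirror y
P=np.array([.0,0,.0225]) # grasp point in mirror frame
for tau in (0,-10,-20,10):
  for rho in (0,20,-20):
    Rt=R.from_euler('z',np.degrees(psi),degrees=True)*R.from_euler('y',tau,degrees=True)*R.from_euler('x',180,degrees=True)
    Rmir=R.from_euler('z',psi).as_matrix(); face=O+Rmir@[.1117,0,.0201]; n=Rmir@[.716,0,.698]; 
    g=O+[0,0,.0225]; tcp=g-.078*Rt.as_matrix()[:,2]
    pf=Rt.as_matrix().T@(face-tcp); my=Rmir[:,1]; G=Rt.as_matrix().T@np.c_[my,np.cross(n,my),n]
    t,Ro=tcp_for(pf,G,rho=np.radians(rho)); q=solver.ik(t,Ro.as_euler('xyz')); q0=solver.ik(tcp,Rt.as_euler('xyz'))
    print(tau,rho,q0 is not None,t.round(3),Ro.as_matrix()[:,2].round(2),None if q is None else np.round(q,2))
E
```

```text
handle s [-0.0527 -0.0484  0.0433  0.0442] lat [-0.0114 -0.0004  0.0114]
head s [0.0785 0.101  0.1172] z [0.00838135 0.03569606]
plane [-1.01591579 -0.00182254  0.12757307]
0 0 True [ 0.597 -0.068  0.187] [ 0.04 -0.49 -0.87] [ 0.17  0.51 -0.49  1.9   0.85  1.1  -0.73]
0 20 True [ 0.643 -0.062  0.179] [-0.21 -0.52 -0.83] [ 0.16  0.7  -0.53  1.63  0.78  1.42 -0.41]
0 -20 True [ 0.55  -0.069  0.179] [ 0.28 -0.48 -0.83] [ 0.05  0.37 -0.36  2.16  1.09  0.81 -1.24]
-10 0 True [ 0.598 -0.08   0.192] [ 0.02 -0.33 -0.94] [ 0.3   0.48 -0.53  1.88  0.7   1.01 -0.55]
-10 20 True [ 0.647 -0.074  0.184] [-0.26 -0.36 -0.9 ] [ 0.28  0.7  -0.6   1.58  0.67  1.41 -0.31]
-10 -20 True [ 0.548 -0.082  0.184] [ 0.31 -0.32 -0.9 ] [ 0.15  0.31 -0.34  2.18  0.94  0.61 -1.01]
-20 0 True [ 0.598 -0.093  0.196] [ 0.01 -0.16 -0.99] [ 0.41  0.48 -0.56  1.85  0.51  0.94 -0.34]
-20 20 True [ 0.65  -0.087  0.187] [-0.3  -0.2  -0.93] [ 0.37  0.72 -0.62  1.54  0.54  1.4  -0.21]
-20 -20 True [ 0.547 -0.095  0.187] [ 0.32 -0.15 -0.93] [ 0.32  0.29 -0.39  2.17  0.66  0.45 -0.64]
10 0 True [ 0.596 -0.057  0.179] [ 0.05 -0.63 -0.77] [ 0.07  0.56 -0.47  1.91  0.98  1.22 -0.89]
10 20 True [ 0.638 -0.052  0.172] [-0.15 -0.66 -0.74] [ 0.07  0.71 -0.48  1.68  0.89  1.46 -0.51]
10 -20 True [ 0.553 -0.058  0.172] [ 0.25 -0.63 -0.74] [-0.06  0.45 -0.35  2.13  1.15  1.01 -1.38]
```

Run:
```python
from tgt import *
psi=np.radians(70.2); x,y=.4093,-.2082
manip.move_ptp([x,y,.18],[np.pi,0,psi]); manip.dwell(.3)
manip.servo_line([x,y,.101],max_speed=.08); manip.dwell(.2); print(pose()[0].round(4),np.round(sensors.current_wrist_force(),1))
clamp(50); print("gap",sensors.current_finger_gap(),sensors.current_gripper_force())
manip.servo_line([x,y,.25],max_speed=.15); manip.dwell(.4); print("gap",sensors.current_finger_gap(),np.round(sensors.current_wrist_force(),1))
p,r=pose(); c,E=ext("wrist"); im,d=viewer.get_image("wrist"); np.savez("pics/w6.npz",im=im,d=d,E=E,p=p,r=r)
cv2.imwrite("pics/w6.png",im[:,:,::-1])
L=(cloud("wrist",d,E)-p)@r
m=(d>0)&(L[...,0]>.08)&(L[...,0]<.15)&(abs(L[...,1])<.04)&(L[...,2]>.05)&(L[...,2]<.125)
print(m.sum(),np.percentile(L[m],[1,50,99],axis=0).round(4).tolist())
q=m&(abs(L[...,1])<.025); A=np.c_[L[q][:,0],L[q][:,1],np.ones(q.sum())]
for _ in range(3):
    k=np.linalg.lstsq(A,L[q][:,2],rcond=None)[0]; print("plane",k.round(4)); 
    res=abs(L[...,2]-(k[0]*L[...,0]+k[1]*L[...,1]+k[2])); q=m&(abs(L[...,1])<.025)&(res<.004); A=np.c_[L[q][:,0],L[q][:,1],np.ones(q.sum())]
q=m&(res<.004); print("head pts",rect(L[q]),np.percentile(L[q],[0,1,99,100],axis=0).round(4).tolist(),sensors.current_t())
```

```text
[ 0.4095 -0.2083  0.1014] [ 0.3 -0.1  0.6]
gap 0.015441407046945424 49.9915212392807
gap 0.015404225088209746 [-0.3 -0.2 -0.1]
9050 [[0.084, -0.0294, 0.0654], [0.1061, -0.0004, 0.0773], [0.1256, 0.0283, 0.0965]]
plane [ 0.7793 -0.0016 -0.0051]
plane [ 0.9442  0.0028 -0.0236]
plane [ 0.9696  0.0015 -0.0265]
head pts (array([ 0.10967408, -0.00056598]), (60.19618225097656, 34.59364700317383), 89.92777252197266) [[0.0924, -0.0307, 0.0638], [0.0929, -0.0295, 0.0654], [0.1257, 0.0283, 0.0966], [0.127, 0.0295, 0.0997]] 23.9083
```

View pics/w6.png

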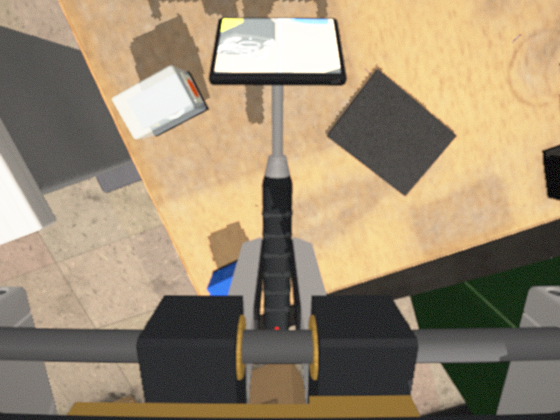

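The mirror is held firmly, with its head square at (278,50). I'll refine the glass plane fit, then carry it to the viewing point by way of a raised, set-back waypoint.

```bash
cat > fit.py <<'E'
from tgt import *
def fit(d,E,p,r):
    L=(cloud("wrist",d,E)-p)@r
    m=(d>0)&(abs(L[...,1])<.024)&(L[...,0]>.09)&(L[...,0]<.13)&(L[...,2]>.06)&(L[...,2]<.105)
    P=L[m]; k=np.array([1.02,0,.0805-1.02*.1105]); 
    for _ in range(8):
        s=abs(P[:,2]-P[:,:2]@k[:2]-k[2])<.0025; k=np.linalg.lstsq(np.c_[P[s][:,:2],np.ones(s.sum())],P[s][:,2],rcond=None)[0]
    return k,s.sum()
E
python3 - <<'E'
from fit import *
z=np.load("pics/w6.npz"); k,n=fit(z["d"],z["E"],z["p"],z["r"]); print(k,n,np.degrees(np.arctan(k[0])))
# glass corners by pixel: outer frame (219,17),(336,17),(345,80),(210,81)
o,D=rays("wrist",[(219,16),(337,16),(346,82),(209,83)],z["E"]); o=(o-z["p"])@z["r"]; D=D@z["r"]
for kk in (k,np.array([1.025,0,.0805-1.025*.1105])):
    t=(kk[2]-o[2]+kk[:2]@o[:2])/(D[:,2]-D[:,:2]@kk[:2]); C=o+D*t[:,None]; print(C.mean(0),np.linalg.norm(C[0]-C[1]),np.linalg.norm(C[3]-C[2]),np.linalg.norm((C[0]+C[1]-C[2]-C[3])/2))
E
```

```text
[ 1.00092885  0.0016844  -0.0300419 ] 6657 45.02659732436425
[ 0.10975749 -0.00042996  0.07981681] 0.05837671013129334 0.057484244377939045 0.04813363773432817
[ 0.10979345 -0.00043985  0.07977579] 0.05852366777392263 0.05727087815306332 0.04894633217683916
```

Run:
```python
from fit import *
e=np.radians(44.6); n=np.array([np.cos(e),0,-np.sin(e)]); my=np.array([0,-1.,0]); G=np.c_[my,np.cross(n,my),n]; pf=np.array([.110,-.0004,.080])
np.savez("hand.npz",G=G,pf=pf)
t,Ro=tcp_for(pf,G); rpy=Ro.as_euler('xyz'); print(t.round(4),rpy.round(3),VIEW.round(4))
pre=t+[0,0,.10]+.05*xb
manip.move_ptp(pre,rpy); print(np.round(sensors.current_joint_positions(),2)); manip.dwell(.3)
manip.servo_line(t+[0,0,.03]+.02*xb,frame=None,max_speed=.1); manip.servo_line(t,max_speed=.06); manip.dwell(.5)
p,r=pose(); print("TCP err mm",((p-t)*1e3).round(2),"n",(r@n).round(4),"want",N.round(4),"face",(p+r@pf).round(4),sensors.current_t(),sensors.current_finger_gap())
c,E=ext("wrist"); im,d=viewer.get_image("wrist"); np.savez("pics/w7.npz",im=im,d=d,E=E,p=p,r=r)
k,m=fit(d,E,p,r); print(k,m,np.degrees(np.arctan(k[0])))
W=cloud("wrist",d,E); q=(W[...,2]>.07)&(W[...,2]<.09)&(abs(W[...,0]-.585)<.04)&(abs(W[...,1]-.085)<.04); print("relay",rect(W[q]),np.median(W[q],0))
im2,_=viewer.get_image("scene"); 
cv2.imwrite("pics/w7.png",np.hstack([cv2.resize(im[:,:,::-1],(400,300)),cv2.resize(im2[150:330,130:370,::-1],(400,300))]))
```

```text
[ 0.5968 -0.066   0.1859] [3.142 0.517 1.646] [ 0.5922 -0.01    0.062 ]
[ 0.29  0.39 -0.53  1.82  0.77  1.19 -0.52]
TCP err mm [-0.   -0.08  0.07] n [-0.0723  0.9632  0.2588] want [-0.0724  0.9632  0.2588] face [ 0.5922 -0.0101  0.0621] 27.2083 0.015652950103298466
[ 1.00009633e+00  7.74923939e-04 -3.08956303e-02] 6669 45.00275947381048
relay (array([0., 0.]), (0.0, 0.0), 0.0) [nan nan nan]
  return _methods._mean(a, axis=axis, dtype=dtype,
  ret = um.true_divide(
```

View pics/w7.png

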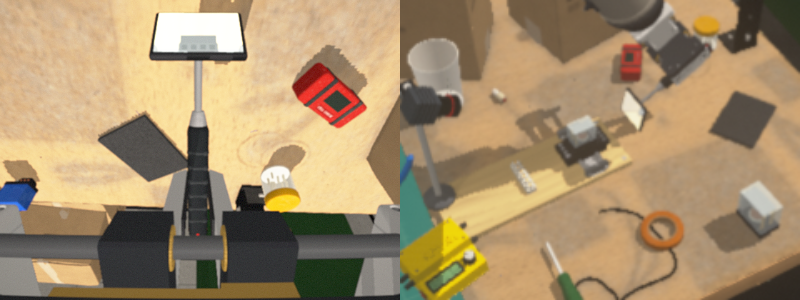

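The right half shows the relay upright in the socket, with the mirror held in the air behind it and facing it. In the left half the socket's reflection sits laterally centred in the glass, at (198,45) of a glass spanning 152 to 245. The measured pose matches the target to under 1 mm, so I'm handing in.

Run:
```python
from h import *
print(np.round(sensors.current_wrist_force(),1),sensors.current_t()); print(workorder.sign_off())
```

```text
[ 0.4 -0.6 -0.9] 27.3083
the job is handed in; nothing more can be done
None
```

I plugged the relay fully home with its dot facing away from the board's camera, and handed the job in at 27.3 s with the mirror held steady at the viewing point; I checked the mirror by measured pose and a wrist picture, not through the board's own camera.

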